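# Load cooling balls with a scoop and lock the transport box

### The arm

A 7-joint arm with a two-finger parallel gripper is mounted at the origin on a cart in front of the work surface, level with it; the furniture and walls round the work are solid. World frame = base frame: x ahead of the robot, y to its left, z up, the work surface at z = 0. Lengths are in m, angles in rad, forces in N, time in s.
With the tool pointing down it reaches from about 0.375 to 0.925 m from the base axis. Payload 3.1 kg.
Tool frame: the origin (TCP) lies midway between the tips of the shut fingers; the grasp point (between the pads) lies 19 mm behind it; z points along the fingers, y is the line along which they close (so a half turn about z gives the same grasp; the last joint's range is limited). The gripper opens to 85 mm and grips with 20 to 120 N. Pads are 22 mm wide; open, the fingers measure 114 mm over their backs; the gripper's body (76 mm by 85 mm) begins 54 mm behind the grasp point. The pads swing forward as they close: fully open they stand 13 mm farther back than shut.
Start: joints at [1.13, 0.383, 0.044, 1.598, -0.018, 1.161, -0.05], TCP at [0.219, -0.612, 0.231] pointing down, gripper open.
Joint ranges: [-2.61, 2.61], [-0.41, 2.15], [-1.48, 1.57], [0, 2.5], [-1.57, 4.71], [0.05, 1.97], [-2.85, 2.85]. Speed limits (rad/s): [2.79, 2.79, 3.14, 3.14, 3.14, 3.14, 3.14].

### API

Orientations are given as [roll, pitch, yaw] about the fixed x, y, z axes, in that order (R = Rz(yaw) Ry(pitch) Rx(roll)).
In Python, from bench import monitor, imaging, bot gives the robot as it stands.
- The arm moves only by the tool servo_tool, never from a script. Its argument "steps" is a list of rows, each a list of 3 entries, a list of its own where there are three numbers: the shift along the world's x, y, z in cm, then the turn, a rotation vector about the world's x, y, z in rad, then the finger opening in cm, from 0 to 8.54. In form: [[[tx, ty, tz], [ax, ay, az], hand], ...]. A call has 1 to 12 rows; each row shifts and turns the commanded pose from where the row before left it; what a row does not reach is not made up. A row lasts 1/10 s, in which the tool goes at most 50 mm and 8.59 degrees, less where a joint would pass 70% of its speed; a pose out of reach is approached as far as the arm can. A call with a gripper value outside its range is refused whole. The fingers move at their own pace and stop on an object; "squeeze" is the grip in N (left out, the last holds). Time passes only in rows, so rows that do not move let the fingers close. It gives the time, the measured TCP pose, the force, the opening and the grip force at its end, in the units of the state.
- monitor.get_obs(): the state, without advancing time (a new reading comes with each control period).
- imaging.camera(name): name is "scene" or "top"; returns (picture, depth): 420x560x3 uint8, red, green, blue; 420x560 float32, m along the optical axis (not along the pixel's ray), 0 where there is no reading.
- imaging.camera_model(name): a dict with "camera_matrix" (3x3 intrinsics, pixels), "rvec" (rotation vector, rad) and "tvec" (3), from world to camera coordinates, as OpenCV has them. Camera axes: x right, y down, z forward; pixel columns grow to the right and rows downward; lengths in m; the calibration is good to about 2 mm. A picture is of the moment at which its call begins. camera_model takes no time and is no camera call.
- bot.hand_in(): hands the job in; it is judged then, once.
Trained networks look in the newest picture that a camera, given by its name, has taken for a name from the list of things; names that differ only in an ending like _2 or _b are one class to them, and where a whole thing is asked for, a point or a joint stands for the part that bears it (a point fixed in the world has none). Each returns a list of dicts, best first, with "conf" (0 to 1); they miss things now and then, are a little off and sometimes report something else, mostly with a low value. They report only what shows in the picture. A call takes as long as a camera call. They do not tell look-alikes from the thing itself.
- imaging.look_for(camera, target): "box" ([centre column, centre row, width, height] as shares, 0 to 1, of the picture: columns of its width, rows of its height, round what is visible of it).
The state is a dict: "time_s": time; "joint_pos": joint angles; "joint_vel": joint speeds; "joint_efforts": joint torques, N m; "position": TCP position; "ee_rot": TCP orientation; "ft_force": force on the tool from outside, world axes, zero at the start; "wrist_torque": the same for the moment, N m; "opening": finger opening in m; "gripper_force": force on a finger pad.
Only numpy, scipy, OpenCV 4.12 (cv2) and the standard library are available. Lean on these libraries where they do the work, as an engineer would, in place of code of your own. Each camera call takes 0.05 s, during which the arm holds its last target. There are 200 camera calls.

### The job

Using the scoop, move all the cooling balls from the steel tray into the open white transport box, and stand the scoop upright on the bench. With all the balls in, shut the lid, then press each of its two wing-head locks down and turn it a quarter turn clockwise until it catches and holds the lid. Do not take balls out of the tray with the fingers, and leave the other things on the bench where they are.

Things in the scene. Friction and masses are not known exactly. Their poses are not given: they have to be found in the camera images.
- box: white open transport box, fixed to the bench: outside 140 (x) x 180 (y) x 85 mm high, walls and floor 5 mm. Origin: centre of its underside; z up, its +x side carries the lid's hinge, its -x side (front, towards the robot) carries the steel keepers of the two locks, which stick out 34 mm
- lid (a joint): grey hinged lid, 185 mm long from the hinge, 184 mm wide, 10 mm thick. 0 = shut, 1.57 = standing upright, at most 1.75; starts at 1.45 to 1.7. The hinge axis is parallel to the box's y axis, 73 mm towards +x from the box's centre and 85 mm above its underside. Stiff hinge: it stays where it is left; 2 to 5 N at the free edge moves it
- lid_edge (a point): middle of the lid's free edge, half-way through its thickness, 185 mm from the hinge axis. x of this frame runs from there to the hinge, z out of the lid's outer face
- lock_left_press (a joint): how far the left lock (on the box's +y side) is pressed in, m: 0 = out, 0.014 = pressed to the stop. A spring pushes it out (4 N at the start, 11 N at the stop). With the lid shut it must be pressed at least 0.0125 in before it can be turned; turned fully and let go it springs back to about 0.010 (0.009 to 0.0105), caught under the keeper
- lock_left_turn (a joint): turn of the left lock, rad: 0 to 0.1 at the start (wing pointing along the box's x axis), grows clockwise seen from above to its stop at 1.571 (wing across, along y). Friction 0.03 N m
- lock_right_press (a joint): the same for the right lock (on the box's -y side)
- lock_right_turn (a joint): the same for the right lock
- lock_left_head (a point): centre of the top face of the left lock's black round flange (48 mm across, 5 mm thick), on its axis, 31 mm above the lid's underside while not pressed. Above it stands a black wing grip 46 mm long (along this frame's x), 12 mm wide (y), 26 mm high. It lies 163 mm from the hinge axis, 60 mm to +y of the lid's middle
- lock_right_head (a point): the same for the right lock, 60 mm to -y of the lid's middle
- tray: open steel tray, fixed to the bench: inside 260 (x) x 114 (y) mm, floor 4 mm thick, rim 48 mm high, walls 4 mm, the two corners at its +x end cut off by 10 mm at 45 degrees. Origin: centre of its underside; its x axis points away from the robot. The balls start in its +x half
- scoop: aluminium scoop, 160 g: flat pan 100 (x) x 104 (y) mm, floor 2.5 mm thinning to 1 mm at the lip, open at its +x end (the lip), side walls that start 24 mm behind the lip and slope up to 36 mm, back wall 40 mm high at -x. Origin: centre of the pan's underside, z up. Behind the back wall stands an upright grey flat grip, 12 mm thick (x, from -62 to -50 mm), 40 mm wide (y), up to 125 mm high
- scoop_grip (a point): where to grip the scoop: middle of the grip, at x = -56 mm, 104 mm above the pan's underside; take it with the fingers closing along the scoop's x
- scoop_lip (a point): middle of the scoop's front lip, on the pan's underside (x = +50 mm)
- ball_1: white hard plastic cooling ball, 30 mm diameter, 18 g, smooth (friction about 0.25) and rolling freely on slopes over 0.15 rad; origin at its centre. 3 to 6 balls are there, the others are absent (None)
- ball_2: white hard plastic cooling ball, 30 mm diameter, 18 g, smooth (friction about 0.25) and rolling freely on slopes over 0.15 rad; origin at its centre. 3 to 6 balls are there, the others are absent (None)
- ball_3: white hard plastic cooling ball, 30 mm diameter, 18 g, smooth (friction about 0.25) and rolling freely on slopes over 0.15 rad; origin at its centre. 3 to 6 balls are there, the others are absent (None)
- ball_4: white hard plastic cooling ball, 30 mm diameter, 18 g, smooth (friction about 0.25) and rolling freely on slopes over 0.15 rad; origin at its centre. 3 to 6 balls are there, the others are absent (None)
- ball_5: white hard plastic cooling ball, 30 mm diameter, 18 g, smooth (friction about 0.25) and rolling freely on slopes over 0.15 rad; origin at its centre. 3 to 6 balls are there, the others are absent (None)
- ball_6: white hard plastic cooling ball, 30 mm diameter, 18 g, smooth (friction about 0.25) and rolling freely on slopes over 0.15 rad; origin at its centre. 3 to 6 balls are there, the others are absent (None)
- timer: bench timer, 62 x 62 x 21 mm; bystander, leave it where it is. Origin: centre of its underside
- marker: marker pen, 135 mm long; bystander, leave it where it is. Origin: centre of its underside
- calib_bottle: small white bottle with red cap, 34 mm wide, 68 mm high; bystander, leave it where it is. Origin: centre of its underside
- dye_bottle: white bottle with black cap, 40 mm wide, 85 mm high; bystander, leave it where it is. Origin: centre of its underside
- pipette: pipette lying flat, 256 mm long; bystander, leave it where it is. Origin: centre of its underside
Mind the look-alikes: they are no part of the job. There is more than one size of the scoop; the one meant has the size given above.

How it is judged:
By the outcome, as a careful person would: the job done as asked, in the order asked, and still so for the second after the job is handed in, with the robot touching nothing.
Of ball_1, ball_2, ball_3, ball_4, ball_5, ball_6 only 3 to 6 are there at a start; the rules pass over those that are not, and their reading is None.
At some moment in a run one of scoop may be knocked a few centimetres aside while the robot is not near it.
It also fails if it takes over 200 s, if anything falls off the work surface, if the arm or the gripper's body presses on something with over 40 N, if the wrist force passes 120 N, or if a joint passes its speed limit or range.

## Working session

There is one attempt and no reset: what is moved stays moved. The work goes in short steps, Python scripts to look and compute and a tool call to move; the robot and the scene stay as the last step left them, time stands still between calls to the robot, and variables do not carry over. Pictures are saved under pics/ and viewed, at most 14 in all, crops included, and the job is handed in when it is done.

Besides the shell and the picture viewer there is one more tool, called after ">>>" in YAML: its name, and indented under it one key for each argument. servo_tool: Moves the arm, as the interface text tells. Its arguments: {"type":"object","properties":{"steps":{"type":"array"},"squeeze":{"type":"number"}},"required":["steps"]}

```bash
mkdir -p pics; ls; cat > h.py <<'E'
import numpy as np, cv2
from bench import monitor, imaging, bot
def cam(n):
    p,d=imaging.camera(n); return p,d
def save(p,f): cv2.imwrite('pics/'+f,cv2.cvtColor(p,cv2.COLOR_RGB2BGR))
def M(n):
    m=imaging.camera_model(n); K=np.array(m['camera_matrix']);R,_=cv2.Rodrigues(np.array(m['rvec'],float)); return K,R,np.array(m['tvec'],float).ravel()
def cloud(n,d):
    K,R,t=M(n); h,w=d.shape; u,v=np.meshgrid(np.arange(w),np.arange(h))
    P=np.stack([(u-K[0,2])/K[0,0]*d,(v-K[1,2])/K[1,1]*d,d],-1)
    W=(P-t)@R; W[d<=0]=np.nan; return W
def proj(n,X):
    K,R,t=M(n); c=np.atleast_2d(X)@R.T+t; q=c@K.T; return q[:,:2]/q[:,2:]
E
python3 - <<'E'
from h import *
for n in ('scene','top'):
    p,d=cam(n); save(p,n+'0.png'); np.save(n+'0.npy',d)
    K,R,t=M(n); print(n,K[0,0],-R.T@t,R[2])
    for o in ('box','lid_edge','tray','scoop','ball_1','timer','marker','calib_bottle','dye_bottle','pipette','lock_left_head'):
        W=cloud(n,d)
        for r in imaging.look_for(n,o)[:7]:
            b=r['box'];u,v=int(b[0]*560),int(b[1]*420);print(o,round(r['conf'],2),[u,v,int(b[2]*560),int(b[3]*420)],W[min(v,419),min(u,559)].round(3))
o=monitor.get_obs();print(o)
E
```

```text
pics
scene 406.49103401866273 [-0.36176139 -0.65115951  0.84630186] [ 0.64423876  0.56729767 -0.51296177]
box 0.85 [300, 207, 77, 107] [0.666 0.106 0.085]
lid_edge 0.67 [314, 190, 45, 68] [0.648 0.037 0.188]
tray 0.97 [382, 286, 97, 69] [ 0.569 -0.287  0.002]
tray 0.66 [392, 276, 9, 11] [ 0.606 -0.298  0.024]
scoop 0.25 [232, 233, 38, 45] [0.458 0.253 0.012]
ball_1 0.52 [416, 278, 5, 6] [ 0.632 -0.361  0.035]
ball_1 0.5 [400, 283, 10, 9] [ 0.592 -0.33   0.024]
ball_1 0.45 [381, 280, 10, 14] [ 0.57  -0.28   0.022]
ball_1 0.45 [403, 268, 13, 7] [ 0.652 -0.31   0.033]
ball_1 0.44 [392, 275, 10, 12] [ 0.606 -0.297  0.027]
timer 0.76 [281, 282, 24, 21] [ 0.367 -0.054  0.018]
timer 0.6 [417, 277, 5, 2] [ 0.639 -0.361  0.034]
marker 0.35 [280, 284, 24, 19] [ 0.357 -0.058  0.02 ]
calib_bottle 0.45 [408, 247, 14, 20] [ 0.758 -0.276  0.038]
calib_bottle 0.18 [392, 277, 7, 11] [ 0.6   -0.3    0.025]
dye_bottle 0.72 [281, 204, 10, 17] [0.675 0.203 0.057]
dye_bottle 0.52 [391, 275, 7, 14] [ 0.603 -0.295  0.028]
lock_left_head 0.52 [193, 219, 7, 12] [0.436 0.446 0.002]
lock_left_head 0.37 [306, 16
[... 968 characters left out ...]
20594,  0.3829478 ,  0.04392146,  1.59788021, -0.01790924,
        1.16120164, -0.04991159]), 'joint_vel': array([ 8.08855036e-04,  2.11216526e-03,  1.24572990e-05,  2.15847625e-03,
        9.54664153e-04, -5.79580708e-05,  7.14058667e-05]), 'joint_efforts': array([ 4.05031406e-04, -4.33451736e+01,  1.02300256e+00, -2.49917024e+01,
        1.04024037e-02,  1.89630977e-03,  1.73950774e-07]), 'position': array([ 0.2184899 , -0.61218793,  0.23124779]), 'ee_rot': array([-3.14154743e+00, -1.81469003e-05,  3.42801542e-01]), 'ft_force': array([-0.39855697,  0.18607496, -0.44794146]), 'wrist_torque': array([ 0.01665122, -0.01951278,  0.02062346]), 'gripper_force': 0.0, 'opening': 0.0850765607940567}
```

View images.

```bash
python3 - <<'E'
import cv2
a=cv2.imread('pics/top0.png'); cv2.imwrite('pics/top0c.png',cv2.resize(a[140:300,120:430],None,fx=2.55,fy=2.55,interpolation=cv2.INTER_CUBIC))
a=cv2.imread('pics/scene0.png'); cv2.imwrite('pics/scene0c.png',cv2.resize(a[130:340,170:450],None,fx=2.8,fy=2.8,interpolation=cv2.INTER_CUBIC))
E
```

```text
(no output)
```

View pics/top0c.png

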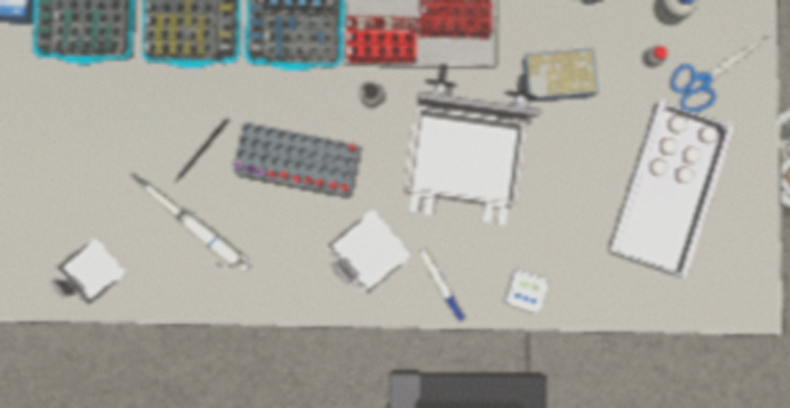

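View pics/scene0c.png

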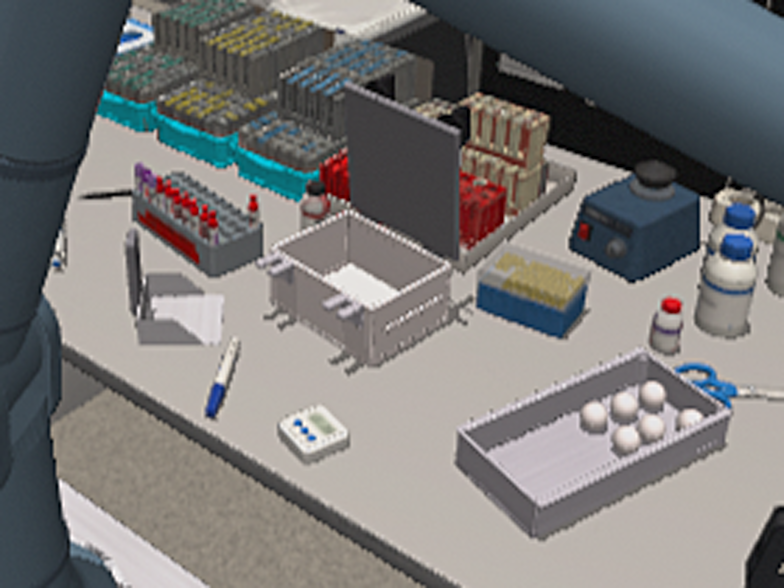

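```bash
cat > fit.py <<'E'
from h import *
from scipy.optimize import least_squares
def clouds(ds): return {n:cloud(n,ds[n]) for n in ds}
def sel(C,c,r,z0,z1):
    P=C.reshape(-1,3); P=P[~np.isnan(P).any(1)]
    return P[(np.hypot(P[:,0]-c[0],P[:,1]-c[1])<r)&(P[:,2]>z0)&(P[:,2]<z1)]
def loc(P,p):
    c,s=np.cos(p[2]),np.sin(p[2]); d=P[:,:2]-p[:2]
    return np.c_[d@[c,s],d@[-s,c]]
def rectd(q,hx,hy):
    a=np.abs(q)-[hx,hy]; o=np.hypot(*np.maximum(a,0).T); return np.where((a>0).any(1),o,a.max(1))
def fitrect(P,p0,hx,hy):
    r=least_squares(lambda p:rectd(loc(P,p),hx,hy),p0,loss='soft_l1',f_scale=.003); return r.x,np.median(np.abs(rectd(loc(P,r.x),hx,hy))),len(P)
# solid scoop planform: walls as segments
def segd(q,a,b):
    a,b=np.array(a),np.array(b); t=np.clip((q-a)@(b-a)/((b-a)@(b-a)),0,1); return np.linalg.norm(q-a-t[:,None]*(b-a),axis=1)
def scoopd(P,p):
    q=loc(P,p); D=[segd(q,(-50,-51),(-50,51)) ,segd(q,(-50,51),(26,51)),segd(q,(-50,-51),(26,-51))] if 0 else [segd(q,(-.049,-.051),(-.049,.051)),segd(q,(-.049,.051),(.026,.051)),segd(q,(-.049,-.051),(.026,-.051)),np.maximum(rectd(q-[-.056,0],.006,.02),0)]
    return np.min(D,0)
def fitscoop(P,p0):
    best=None
    for y in np.arange(-3.1,3.1,.4) if len(p0)<3 else [p0[2]]:
        r=least_squares(lambda p:scoopd(P,p),[p0[0],p0[1],y],loss='soft_l1',f_scale=.003)
        if best is None or r.cost<best.cost: best=r
    return best.x,best.cost,np.median(scoopd(P,best.x)),len(P)
E
python3 - <<'E'
from fit import *
for n in ('scene','top'):
    C=cloud(n,np.load(n+'0.npy'))
    P=sel(C,(.45,-.08),.05,-.05,.05); print(n,'bench z',P[:,2].mean().round(4),P[:,2].std().round(4))
    print('tray',fitrect(sel(C,(.555,-.295),.2,.04,.055),[.555,-.295,-.25],.132,.059))
    print('box',fitrect(sel(C,(.607,.033),.13,.078,.09),[.607,.033,-.05],.0675,.0875))
    for c in ((.43,.2),(.384,.694)):
        P=sel(C,c,.11,.010,.14); print('scoop',len(P),P[:,2].max() if len(P) else 0)
        if len(P)>20:
            print(fitscoop(P,c)); G=P[P[:,2]>.09]; print('grip',len(G),G.mean(0))
    P=sel(C,(.69,.03),.16,.12,.32); print('lid',len(P)); 
    c=P.mean(0); w,v=np.linalg.eigh(np.cov((P-c).T)); print(c,v[:,0],P.max(0),P.min(0))
    P=sel(C,(.6,-.31),.14,.015,.04)
E
```

```text
scene bench z 0.0008 0.0018
tray (array([ 0.54271681, -0.29309305, -0.31798075]), np.float64(0.0017817232136443477), 746)
box (array([ 0.58582331,  0.0544803 , -0.14309774]), np.float64(0.0023374937369100776), 438)
scoop 525 0.12756015081082944
(array([ 0.4375419 ,  0.20944354, -0.69455641]), np.float64(0.02098648622806125), np.float64(0.003465791614346278), 525)
grip 63 [0.39084827 0.24708903 0.11220813]
scoop 152 0.09859342151776865
(array([ 0.40323187,  0.66657323, -0.42147555]), np.float64(0.0004772029399586266), np.float64(0.0010365275065594495), 152)
grip 11 [0.35938906 0.70655452 0.09463752]
lid 1728
[0.65111513 0.04000981 0.2064338 ] [ 0.99289301 -0.11802997  0.01524432] [0.70574486 0.14135707 0.27717946] [ 0.62686417 -0.04644023  0.12001598]
top bench z -0.0003 0.0047
tray (array([ 0.54301897, -0.29153706, -0.31880249]), np.float64(0.0021722987692530914), 310)
box (array([ 0.58583088,  0.05695326, -0.1413008 ]), np.float64(0.00210480218694295), 205)
scoop 217 0.13231572307372405
(array([0.4202887 , 0.18940952, 3.54245642]), np.float64(0.014506237485036745), np.float64(0.021703366120890806), 217)
grip 35 [0.41052488 0.2398442  0.11939952]
scoop 148 0.103699470177915
(array([ 0.40489055,  0.66697737, -0.36858794]), np.float64(0.004494794322209022), np.float64(0.0030444148102619657), 148)
grip 19 [0.36146635 0.70917403 0.09606388]
lid 338
[0.65641209 0.04760328 0.24951649] [ 0.99023724 -0.12258152 -0.06636249] [0.70421635 0.13979438 0.28341558] [ 0.62916968 -0.04231741  0.12062594]
```

```bash
python3 - <<'E'
from fit import *
for n in ('scene','top'):
    C=cloud(n,np.load(n+'0.npy'))
    for c in ((.43,.21),):
        P=sel(C,c,.092,.012,.14);Q=P[P[:,2]>.09]; print(n,fitscoop(P,c))
        for y in (-.6,-.69,-.78,-.9): 
            r=least_squares(lambda p:scoopd(P,[p[0],p[1],y]),[.4375,.2094],loss='soft_l1',f_scale=.003);print(y,r.x,r.cost)
        print(Q.mean(0),Q[Q[:,2]>.115].round(3)[:,:2].min(0),Q[Q[:,2]>.115].round(3)[:,:2].max(0))
p=cv2.imread('pics/top0.png'); hsv=cv2.cvtColor(p,cv2.COLOR_BGR2HSV)
m=((hsv[...,1]<25)&(hsv[...,2]>185)).astype(np.uint8); m[:, :240]=0;m[:,285:]=0;m[:215]=0;m[260:]=0
nn,l,s,cc=cv2.connectedComponentsWithStats(m); i=1+s[1:,4].argmax(); pts=np.argwhere(l==i)[:,::-1].astype(np.float32)
b=cv2.boxPoints(cv2.minAreaRect(pts)); K,R,t=M('top'); o=-R.T@t
X=[]
for u,v in b:
    d=R.T@np.linalg.solve(K,[u,v,1]); k=(.003-o[2])/d[2]; X.append(o+k*d)
X=np.array(X);print(s[i],X.round(4),X.mean(0)); e=np.diff(X,axis=0);print(np.linalg.norm(e,axis=1),np.arctan2(e[:,1],e[:,0]))
# hi-pass: also balls
E
```

```text
scene (array([ 0.43157677,  0.20983685, -0.83344663]), np.float64(0.0012075945515847635), np.float64(0.0007638430217523987), 381)
-0.6 [0.4327323  0.21374155] 0.0023302927395810863
-0.69 [0.43239255 0.21268823] 0.0017384804818395831
-0.78 [0.43212003 0.21083311] 0.0012997977576565283
-0.9 [0.43061309 0.20861082] 0.0013839845440752156
[0.38866586 0.24705243 0.11252295] [0.377 0.236] [0.412 0.267]
top (array([ 0.43098916,  0.20973607, -0.8693016 ]), np.float64(0.001498703672409944), np.float64(0.0007687393134213558), 108)
-0.6 [0.43323712 0.20941533] 0.0018403286056170641
-0.69 [0.43260709 0.21013709] 0.0016963015049236436
-0.78 [0.43211918 0.20954122] 0.0015436837278016832
-0.9 [0.43080015 0.20932293] 0.0015080857203561499
[0.39387107 0.2541106  0.12381707] [0.38  0.241] [0.408 0.27 ]
[ 240  215   45   45 1779] [[0.5286 0.3231 0.003 ]
 [0.532  0.1319 0.003 ]
 [0.3422 0.1288 0.003 ]
 [0.339  0.3181 0.003 ]] [0.4354789  0.22545473 0.003     ]
[0.19125081 0.18981998 0.18929655] [-1.55280423 -3.12550743  1.58771613]
```

>>> servo_tool:
  steps:
    - [[3.3,3.5,0],[0,0,0],8.5]
    - [[3.3,3.5,0],[0,0,0],8.5]
    - [[3.3,3.5,0],[0,0,0],8.5]
    - [[3.3,3.5,0],[0,0,0],8.5]
    - [[3.3,3.5,0],[0,0,0],8.5]
    - [[3.3,3.5,0],[0,0,0],8.5]
    - [[0,4.5,0],[0,0,0],8.5]
    - [[0,4.5,0],[0,0,0],8.5]
    - [[0,4.5,0],[0,0,0],8.5]
    - [[0,4.5,0],[0,0,0],8.5]
    - [[0,4.5,0],[0,0,0],8.5]
    - [[0,0,0],[0,0,0],8.5]

```text
time_s: 2.4
position: [0.4171, -0.1701, 0.2315]
ee_rot: [-3.14, -0.001, 0.354]
ft_force: [-0.4, 0.3, -0.3]
opening: 0.0847
gripper_force: 0.0
```

>>> servo_tool:
  steps:
    - [[0,4.5,0],[0,0,0.08],8.5]
    - [[0,4.5,0],[0,0,0.08],8.5]
    - [[0,4.5,0],[0,0,0.08],8.5]
    - [[0,4.5,0],[0,0,0.08],8.5]
    - [[0,4,0],[0,0,0],8.5]
    - [[0,4,0],[0,0,0],8.5]
    - [[0,0,0],[0,0,0],8.5]

```text
time_s: 3.1
position: [0.4167, 0.0888, 0.2322]
ee_rot: [-3.141, -0.003, 0.673]
ft_force: [0.4, 0.4, -0.2]
opening: 0.0852
gripper_force: 0.0
```

```bash
python3 - <<'E'
from fit import *
for n in ('scene','top'):
    p,d=cam(n);C=cloud(n,d); P=sel(C,(.43,.21),.092,.012,.14); print(n,fitscoop(P,(.43,.21)))
    print('box',fitrect(sel(C,(.59,.055),.13,.08,.09),[.586,.055,-.14],.0675,.0875))
E
```

```text
scene (array([ 0.43153619,  0.20971914, -0.84207584]), np.float64(0.0012069119512648882), np.float64(0.0007823151449289113), 382)
box (array([ 0.58403545,  0.05511195, -0.12195636]), np.float64(0.003175105730149147), 433)
top (array([ 0.43142265,  0.21063099, -0.84916785]), np.float64(0.0010540038831461458), np.float64(0.000377412188367926), 101)
box (array([ 0.58440091,  0.05708873, -0.11908867]), np.float64(0.003193215355117525), 204)
```

>>> servo_tool:
  steps:
    - [[-0.5,4.1,0],[0,0,0.053],8.5]
    - [[-0.6,4.1,0],[0,0,0],8.5]
    - [[-0.6,4.1,0],[0,0,0],8.5]
    - [[-0.55,4.0,0],[0,0,0],8.5]
    - [[0,0,-3],[0,0,0],8.5]
    - [[0,0,-3],[0,0,0],8.5]
    - [[0,0,0],[0,0,0],8.5]

```text
time_s: 3.9
position: [0.3919, 0.2419, 0.1674]
ee_rot: [-3.14, 0.009, 0.713]
ft_force: [-1.6, -0.8, 0.3]
opening: 0.0851
gripper_force: 0.0
```

>>> servo_tool:
  steps:
    - [[0,0,0],[0,0,0],8.5]
    - [[0,0,0],[0,0,0],8.5]

```text
time_s: 4.1
position: [0.3956, 0.2454, 0.1727]
ee_rot: [3.141, -0.002, 0.714]
ft_force: [0.8, 1.1, 0.7]
opening: 0.0845
gripper_force: 0.0
```

>>> servo_tool:
  squeeze: 80
  steps:
    - [[-0.1,0.65,0],[0,0,0.012],8.5]
    - [[0,0,-3],[0,0,0],8.5]
    - [[0,0,-3],[0,0,0],8.5]
    - [[0,0,-2.6],[0,0,0],8.5]
    - [[0,0,0],[0,0,0],8.5]
    - [[0,0,0],[0,0,0],8.5]
    - [[0,0,0],[0,0,0],0.8]
    - [[0,0,0],[0,0,0],0.8]
    - [[0,0,0],[0,0,0],0.8]
    - [[0,0,0],[0,0,0],0.8]
    - [[0,0,0],[0,0,0],0.8]
    - [[0,0,0],[0,0,0],0.8]

```text
time_s: 5.3
position: [0.3933, 0.2528, 0.0858]
ee_rot: [3.142, -0.001, 0.728]
ft_force: [-0.8, -0.1, 3.1]
opening: 0.0113
gripper_force: 78.6
```

>>> servo_tool:
  steps:
    - [[0,0,3],[0,0,0],0.8]
    - [[0,0,4.5],[0,0,0],0.8]
    - [[0,0,4.5],[0,0,0],0.8]
    - [[0,0,4.5],[0,0,0],0.8]
    - [[0.5,-4,0],[0,0,0],0.8]
    - [[0.5,-4,0],[0,0,0],0.8]
    - [[0.5,-4,0],[0,0,0],0.8]
    - [[0.5,-4,0],[0,0,0.1],0.8]
    - [[0.5,-4,0],[0,0,0.1],0.8]
    - [[0.5,-4,0],[0,0,0.1],0.8]
    - [[0.5,-4,0],[0,0,0.1],0.8]
    - [[0.2,-4,0],[0,0,0.1],0.8]

```text
time_s: 6.5
position: [0.4294, -0.0693, 0.2496]
ee_rot: [-3.141, 0.0, 1.232]
ft_force: [0.6, 0.2, -1.4]
opening: 0.0114
gripper_force: 78.4
```

>>> servo_tool:
  steps:
    - [[0,-4.5,0],[0,0,0],0.8]
    - [[0,-4.5,0],[0,0,0],0.8]
    - [[0,-4.5,0],[0,0,0],0.8]
    - [[0,-4,0],[0,0,0],0.8]
    - [[0,0,0],[0,0,0],0.8]
    - [[0,0,0],[0,0,0],0.8]
    - [[0,0,0],[0,0,0],0.8]

```text
time_s: 7.2
position: [0.4298, -0.2411, 0.2495]
ee_rot: [-3.14, -0.001, 1.23]
ft_force: [0.5, 0.8, -1.8]
opening: 0.011
gripper_force: 78.4
```

```bash
python3 - <<'E'
from fit import *
T=[.5428,-.2923,-.318]
for n in ('scene','top'):
    p,d=cam(n);save(p,n+'1.png');C=cloud(n,d)
    print('tray',fitrect(sel(C,(.555,-.295),.2,.04,.052),T,.132,.059))
    P=sel(C,(.48,-.26),.1,.172,.21); print(n,fitscoop(P,(.483,-.2585,-.34)))
    P=sel(C,(.6,-.31),.16,.024,.04); q=loc(P,T); k=(abs(q[:,0])<.127)&(abs(q[:,1])<.053); q=q[k]
    print(len(q),q.min(0) if len(q) else 0)
    for r in imaging.look_for(n,'ball_1'):
        b=r['box'];w=C[int(b[1]*420),int(b[0]*560)];print(round(r['conf'],2),w.round(3),loc(w[None],T).round(3))
E
```

```text
tray (array([ 0.54231079, -0.29370269, -0.32171123]), np.float64(0.0015508301791943985), 704)
scene (array([ 0.48225887, -0.25954841, -0.34794914]), np.float64(0.0002946431598914858), np.float64(0.000562856178729438), 420)
312 [ 0.01640385 -0.04431343]
0.51 [ 0.634 -0.36   0.033] [[ 0.108 -0.036]]
0.45 [ 0.569 -0.28   0.022] [[0.021 0.02 ]]
0.43 [ 0.591 -0.333  0.03 ] [[ 0.058 -0.024]]
tray (array([ 0.5430534 , -0.29084759, -0.33200363]), np.float64(0.0021103126320909243), 226)
top (array([ 0.48378383, -0.2593929 , -0.35142266]), np.float64(0.0019488799068340397), np.float64(0.0019606214371439), 83)
173 [ 0.0177249  -0.05280508]
```

>>> servo_tool:
  steps:
    - [[0.1,-1.4,0],[0,0,0.021],0.8]
    - [[0,0,-3.5],[0,0,0],0.8]
    - [[0,0,-3.5],[0,0,0],0.8]
    - [[0,0,0],[0,0,0],0.8]
    - [[0,0,0],[0,0,0],0.8]
    - [[0,0,0],[0,0,0],0.8]

```text
time_s: 8.0
position: [0.4327, -0.2571, 0.1824]
ee_rot: [3.138, 0.001, 1.25]
ft_force: [-0.4, 0.1, -1.7]
opening: 0.011
gripper_force: 78.6
```

>>> servo_tool:
  steps:
    - [[-0.1,0.15,0],[0,0,0],0.8]
    - [[0,0,-2.5],[0,0,0],0.8]
    - [[0,0,-2.5],[0,0,0],0.8]
    - [[0,0,-2],[0,0,0],0.8]
    - [[0,0,-1],[0,0,0],0.8]
    - [[0,0,0],[0,0,0],0.8]
    - [[0,0,0],[0,0,0],0.8]

```text
time_s: 8.7
position: [0.431, -0.2557, 0.1015]
ee_rot: [3.139, 0.0, 1.249]
ft_force: [-0.2, 0.7, -1.5]
opening: 0.0109
gripper_force: 78.5
```

>>> servo_tool:
  steps:
    - [[0,0,0],[0.0126,0.038,0],0.8]
    - [[0,0,-0.4],[0,0,0],0.8]
    - [[0,0,-0.3],[0,0,0],0.8]
    - [[0,0,0],[0,0,0],0.8]
    - [[0,0,0],[0,0,0],0.8]

```text
time_s: 9.2
position: [0.4304, -0.2554, 0.0937]
ee_rot: [-3.103, 0.0, 1.249]
ft_force: [0.9, 0.6, -0.9]
opening: 0.0109
gripper_force: 78.7
```

>>> servo_tool:
  steps:
    - [[0,0,-0.15],[0,0,0],0.8]
    - [[0.475,-0.157,0],[0,0,0],0.8]
    - [[0.95,-0.315,0],[0,0,0],0.8]
    - [[0.95,-0.315,0],[0,0,0],0.8]
    - [[0.95,-0.315,0],[0,0,0],0.8]
    - [[0.95,-0.315,0],[0,0,0],0.8]
    - [[0.95,-0.315,0],[0,0,0],0.8]
    - [[0.95,-0.315,0],[0,0,0],0.8]
    - [[0.95,-0.315,0],[0,0,0],0.8]
    - [[0,0,0],[0,0,0],0.8]

```text
time_s: 10.2
position: [0.5011, -0.2795, 0.0934]
ee_rot: [-3.101, 0.001, 1.248]
ft_force: [-5.3, 0.5, 7.3]
opening: 0.0111
gripper_force: 79.8
```

```bash
python3 - <<'E'
from h import *
p,d=cam('scene'); a=cv2.resize(p[230:340,320:450],None,fx=4,fy=4,interpolation=cv2.INTER_CUBIC)
q,d=cam('top'); b=cv2.resize(q[165:265,350:420],None,fx=4.4,fy=4.4,interpolation=cv2.INTER_CUBIC)[:440]
save(np.hstack([a[:440],b]),'push1.png')
E
```

```text
(no output)
```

View pics/push1.png

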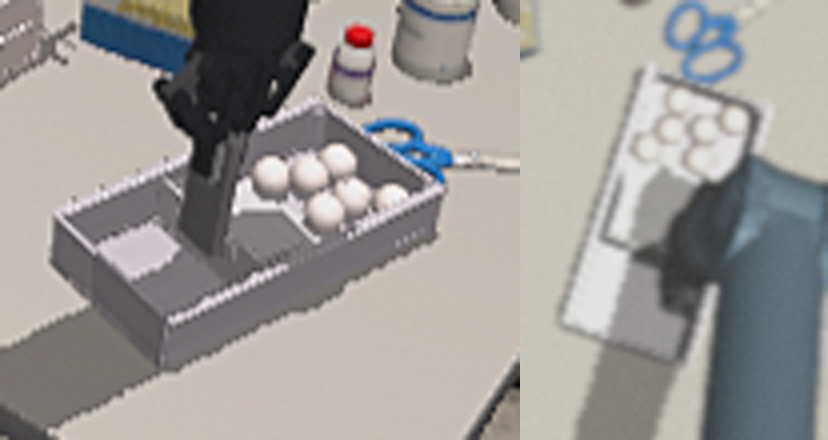

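>>> servo_tool:
  steps:
    - [[0.95,-0.3,0],[0,0,0],0.8]
    - [[0.95,-0.3,0],[0,0,0],0.8]
    - [[0.95,-0.315,0],[0,0,0],0.8]
    - [[0.95,-0.315,0],[0,0,0],0.8]
    - [[0.95,-0.315,0],[0,0,0],0.8]
    - [[0.95,-0.315,0],[0,0,0],0.8]
    - [[0,0,0],[0,0,0],0.8]
    - [[0,0,0],[0,0,0],0.8]

```text
time_s: 11.1
position: [0.5565, -0.2977, 0.0937]
ee_rot: [-3.098, 0.001, 1.248]
ft_force: [-7.4, 1.5, 11.0]
opening: 0.0111
gripper_force: 80.4
```

>>> servo_tool:
  steps:
    - [[0.3,-0.1,0],[0,0,0],0.8]
    - [[0,0,0],[0,0,0],0.8]
    - [[-0.53,0.176,0.05],[-0.0204,-0.0617,0],0.8]
    - [[-0.5,0.164,0.05],[-0.0204,-0.0617,0],0.8]
    - [[-0.45,0.148,0.05],[-0.0204,-0.0617,0],0.8]
    - [[-0.4,0.132,0.05],[-0.0204,-0.0617,0],0.8]
    - [[-0.35,0.116,0.05],[-0.0204,-0.0617,0],0.8]
    - [[-0.31,0.104,0.05],[-0.0204,-0.0617,0],0.8]
    - [[0,0,0],[0,0,0],0.8]
    - [[0,0,0],[0,0,0],0.8]
    - [[0,0,0],[0,0,0],0.8]

```text
time_s: 12.2
position: [0.5368, -0.2902, 0.095]
ee_rot: [2.792, -0.001, 1.249]
ft_force: [0.2, -0.1, -1.6]
opening: 0.0112
gripper_force: 78.7
```

```bash
cat > pic.py <<'E'
from h import *
import sys
p,d=cam('scene'); a=cv2.resize(p[230:340,320:450],None,fx=4,fy=4,interpolation=cv2.INTER_CUBIC)
q,d=cam('top'); b=cv2.resize(q[165:265,350:420],None,fx=4.4,fy=4.4,interpolation=cv2.INTER_CUBIC)[:440]
save(np.hstack([a[:440],b]),sys.argv[1])
E
python3 pic.py tilt1.png
```

```text
(no output)
```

View pics/tilt1.png

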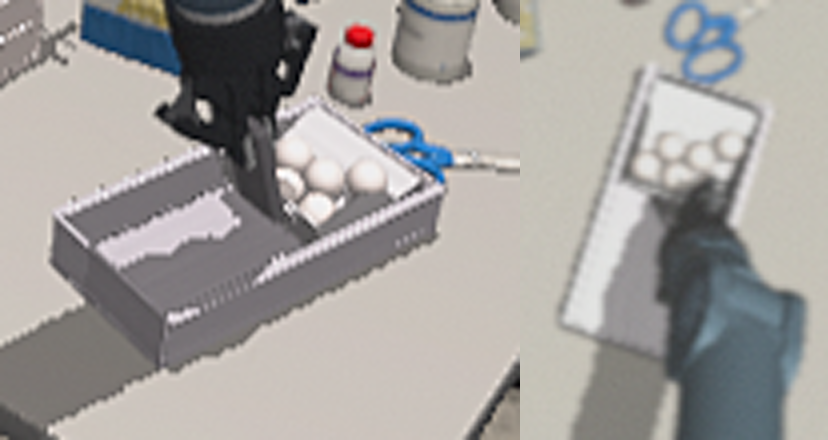

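>>> servo_tool:
  steps:
    - [[0,0,1],[0,0,0],0.8]
    - [[0,0,2],[0,0,0],0.8]
    - [[0,0,2.5],[0,0,0],0.8]
    - [[0,0,2.5],[0,0,0],0.8]
    - [[0,0,2.5],[0,0,0],0.8]
    - [[0,0,2.5],[0,0,0],0.8]
    - [[0,0,2.5],[0,0,0],0.8]
    - [[0,0,1.5],[0,0,0],0.8]
    - [[0,0,0.5],[0,0,0],0.8]
    - [[0,0,0],[0,0,0],0.8]

```text
time_s: 13.3
position: [0.5365, -0.2902, 0.2713]
ee_rot: [2.789, -0.0, 1.249]
ft_force: [0.6, 0.7, -3.4]
opening: 0.0106
gripper_force: 78.7
```

>>> servo_tool:
  steps:
    - [[-0.5,1.5,0],[0,0,0],0.8]
    - [[-0.9,2.5,0],[0,0,0],0.8]
    - [[-1,3.2,0],[0,0,0.02],0.8]
    - [[-1,3.4,0],[0,0,0.02],0.8]
    - [[-1,3.4,0],[0,0,0.02],0.8]
    - [[-1,3.4,0],[0,0,0.03],0.8]
    - [[-1,3.4,0],[0,0,0.03],0.8]
    - [[-1,3.4,0],[0,0,0.03],0.8]
    - [[-1,3.4,0],[0,0,0.02],0.8]
    - [[-0.9,3.2,0],[0,0,0.02],0.8]
    - [[-0.7,2.5,0],[0,0,0],0.8]
    - [[-0.5,1.5,0],[0,0,0],0.8]

```text
time_s: 14.5
position: [0.4282, 0.0608, 0.2678]
ee_rot: [2.795, 0.001, 1.443]
ft_force: [-0.3, 0.4, -1.9]
opening: 0.0112
gripper_force: 78.7
```

```bash
python3 - <<'E'
from h import *
print({k:np.round(v,4) for k,v in monitor.get_obs().items() if k in('position','ee_rot','ft_force','joint_pos')})
p,d=cam('scene'); a=cv2.resize(p[110:270,240:430],None,fx=3.4,fy=3.4,interpolation=cv2.INTER_CUBIC)
save(a,'carry.png')
E
```

```text
{'joint_pos': array([ 0.4432, -0.3179, -0.6529,  2.2378, -0.1021,  0.832 , -0.2885]), 'position': array([0.4282, 0.0608, 0.2678]), 'ee_rot': array([2.7949e+00, 5.0000e-04, 1.4428e+00]), 'ft_force': array([-0.2875,  0.4097, -1.8948])}
```

View pics/carry.png

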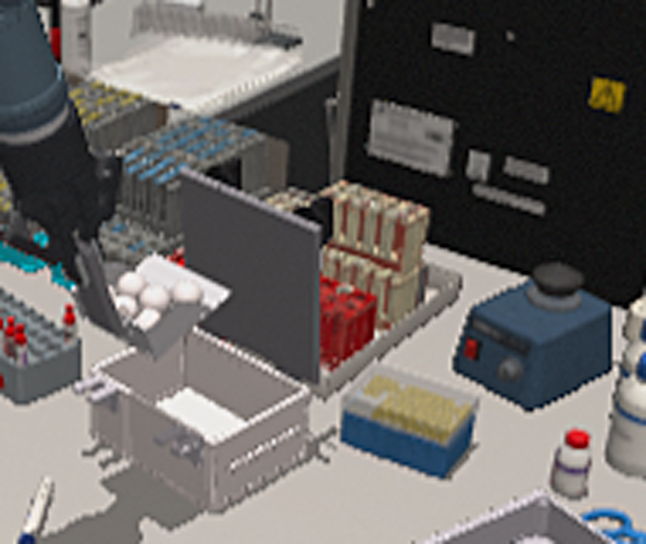

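>>> servo_tool:
  steps:
    - [[1.2,0.22,-0.5],[0.0112,0.0868,0],0.8]
    - [[1.2,0.22,-0.5],[0.0112,0.0868,0],0.8]
    - [[1.2,0.22,-0.5],[0.0112,0.0868,0],0.8]
    - [[1.2,0.22,-0.5],[0.0112,0.0868,0],0.8]
    - [[0,0,0],[0,0,0],0.8]

```text
time_s: 15.05
position: [0.4805, 0.0664, 0.2466]
ee_rot: [-3.135, -0.004, 1.437]
ft_force: [0.0, -0.2, -2.9]
opening: 0.0115
gripper_force: 78.6
```

>>> servo_tool:
  steps:
    - [[0.7,0,-0.5],[0.008,0.062,0],0.8]
    - [[0.7,0,-0.5],[0.008,0.062,0],0.8]
    - [[0.7,0,-0.5],[0.005,0.04,0],0.8]
    - [[0,0,-0.3],[0.005,0.04,0],0.8]
    - [[0,0,0],[0.005,0.04,0],0.8]
    - [[0,0,0],[0.005,0.04,0],0.8]
    - [[0,0,-0.3],[0.008,0.062,0],0.8]
    - [[0,0,-0.3],[0.008,0.062,0],0.8]
    - [[0,0,-0.3],[0.008,0.062,0],0.8]
    - [[0,0,-0.3],[0.008,0.062,0],0.8]
    - [[0,0,-0.3],[0.008,0.062,0],0.8]
    - [[0,0,0],[0,0,0],0.8]

```text
time_s: 16.25
position: [0.4997, 0.0662, 0.2146]
ee_rot: [-2.541, 0.004, 1.439]
ft_force: [0.1, -0.4, -2.4]
opening: 0.0112
gripper_force: 78.9
```

>>> servo_tool:
  steps:
    - [[0,0,0],[0.008,0.062,0],0.8]
    - [[0,0,0],[0.008,0.062,0],0.8]
    - [[0,0,0],[0,0,0],0.8]
    - [[0,0,0],[0,0,0],0.8]
    - [[0,0,0],[0,0,0],0.8]

```text
time_s: 16.75
position: [0.5008, 0.0671, 0.2177]
ee_rot: [-2.423, 0.003, 1.44]
ft_force: [3.3, -0.4, 2.8]
opening: 0.0112
gripper_force: 79.4
```

```bash
python3 - <<'E'
from h import *
p,d=cam('scene'); a=cv2.resize(p[130:330,250:450],None,fx=2.9,fy=2.9,interpolation=cv2.INTER_CUBIC)
save(a,'pour.png')
E
```

View pics/pour.png

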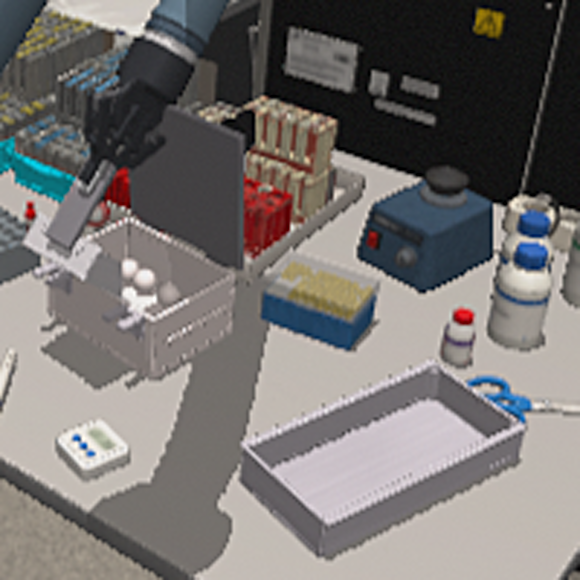

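>>> servo_tool:
  steps:
    - [[-0.5,0,2],[0,0,0],0.8]
    - [[-2,0.2,3],[0,0,0],0.8]
    - [[-2,0.2,2],[-0.018,-0.14,0],0.8]
    - [[-2,0.2,0],[-0.018,-0.14,0],0.8]
    - [[-1.5,0.2,0],[-0.018,-0.14,0],0.8]
    - [[-0.5,0,0],[-0.018,-0.14,0],0.8]
    - [[0,0,0],[-0.018,-0.14,0],0.8]
    - [[0,0,0],[0,0,0],0.8]
    - [[0,0,0],[0,0,0],0.8]

```text
time_s: 17.7
position: [0.413, 0.0746, 0.2868]
ee_rot: [-3.122, 0.003, 1.439]
ft_force: [0.6, 0.9, -1.6]
opening: 0.0108
gripper_force: 79.1
```

```bash
cat > balls.py <<'E'
from fit import *
B=[.585,.056,-.128]
p,d=cam('top');C=cloud('top',d);P=sel(C,B[:2],.13,-.05,.6);q=loc(P,B);k=(abs(q[:,0])<.062)&(abs(q[:,1])<.08);h=P[k][:,2]
save(cv2.resize(p[150:270,230:360],None,fx=4.4,fy=4.4,interpolation=cv2.INTER_CUBIC),'bt.png')
print(np.percentile(h,[1,50,90,99,100]).round(3)); o=monitor.get_obs();print(o['position'].round(4),o['ee_rot'].round(3),o['joint_pos'].round(2))
E
python3 balls.py
```

```text
[-0.005  0.008  0.037  0.272  0.278]
[0.4144 0.0746 0.2868] [-3.121e+00  1.000e-03  1.438e+00] [ 0.53 -0.09 -0.75  2.   -0.07  1.23 -0.32]
```

View pics/bt.png

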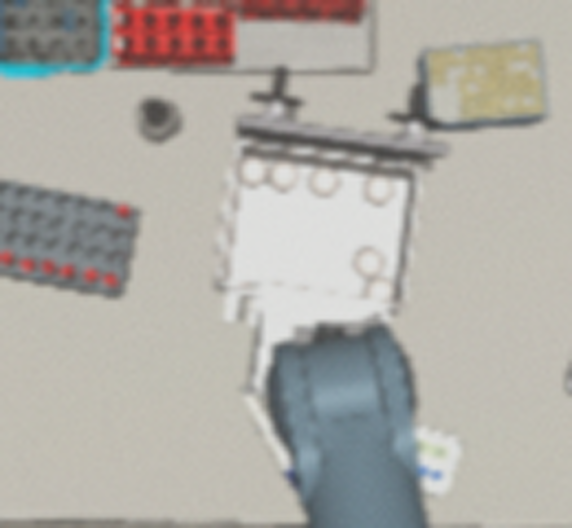

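>>> servo_tool:
  steps:
    - [[0,2,0],[-0.0026,-0.02,0],0.8]
    - [[0,3.5,0],[0,0,-0.12],0.8]
    - [[-0.5,3.5,0],[0,0,-0.14],0.8]
    - [[-0.5,3.5,0],[0,0,-0.14],0.8]
    - [[-0.5,3.2,0],[0,0,-0.14],0.8]
    - [[-0.5,2,-2],[0,0,-0.14],0.8]
    - [[0,0,-4],[0,0,-0.032],0.8]
    - [[0,0,-4],[0,0,0],0.8]
    - [[0,0,-3.5],[0,0,0],0.8]
    - [[0,0,0],[0,0,0],0.8]
    - [[0,0,0],[0,0,0],0.8]
    - [[0,0,0],[0,0,0],0.8]

```text
time_s: 18.95
position: [0.3981, 0.2462, 0.154]
ee_rot: [3.141, -0.002, 0.757]
ft_force: [0.1, 0.7, -0.6]
opening: 0.0109
gripper_force: 79.2
```

>>> servo_tool:
  steps:
    - [[-0.4,0.7,0],[0,0,-0.03],0.8]
    - [[0,0,-3],[0,0,0],0.8]
    - [[0,0,-2.5],[0,0,0],0.8]
    - [[0,0,-0.8],[0,0,0],0.8]
    - [[0,0,-0.4],[0,0,0],0.8]
    - [[0,0,0],[0,0,0],0.8]
    - [[0,0,0],[0,0,0],0.8]

```text
time_s: 19.65
position: [0.3935, 0.2525, 0.0866]
ee_rot: [3.139, -0.002, 0.727]
ft_force: [0.7, 0.1, -2.3]
opening: 0.0111
gripper_force: 79.2
```

>>> servo_tool:
  steps:
    - [[0,0,-0.1],[0,0,0],0.8]
    - [[0,0,0],[0,0,0],0.8]
    - [[0,0,0],[0,0,0],2]
    - [[0,0,0],[0,0,0],4]
    - [[0,0,0],[0,0,0],6]
    - [[0,0,0],[0,0,0],6]
    - [[0,0,0],[0,0,0],6]
    - [[0,0,2],[0,0,0],6]
    - [[0,0,4],[0,0,0],6]
    - [[0,0,4.5],[0,0,0],6]
    - [[0,0,4.5],[0,0,0],6]
    - [[0,0,4.5],[0,0,0],6]

```text
time_s: 20.85
position: [0.3916, 0.2517, 0.2806]
ee_rot: [3.14, 0.002, 0.728]
ft_force: [1.3, -1.0, 0.9]
opening: 0.06
gripper_force: 0.0
```

>>> servo_tool:
  steps:
    - [[0,0,4.5],[0,0,0],0]
    - [[0,0,4.5],[0,0,0],0]
    - [[0,0,3],[0,0,0],0]
    - [[1,-4,0],[0,0,0.1],0]
    - [[1,-4,0],[0,0,0.1],0]
    - [[1,-4,0],[0,0,0.1],0]
    - [[0,0,0],[0,0,0],0]
    - [[0,0,0],[0,0,0],0]

```text
time_s: 21.65
position: [0.4222, 0.1307, 0.3988]
ee_rot: [3.141, 0.001, 1.024]
ft_force: [0.3, 1.1, 0.2]
opening: -0.0003
gripper_force: 0.0
```

```bash
python3 - <<'E'
from fit import *
B=[.585,.056,-.128]
for n in ('scene','top'):
    p,d=cam(n);C=cloud(n,d); P=sel(C,(.43,.21),.092,.012,.14); print(n,fitscoop(P,(.43,.21)))
    P=sel(C,(.68,.04),.15,.1,.3); q=loc(P,B); k=(q[:,0]>.05)&(q[:,0]<.15)&(abs(q[:,1])<.11); Q=np.c_[q[k],P[k][:,2]]
    f=Q[Q[:,0]<np.median(Q[:,0])+.03]
    for z in np.arange(.1,.29,.03):
        s=Q[(Q[:,2]>z)&(Q[:,2]<z+.03)]; print(z.round(2),len(s),np.percentile(s[:,0],[2,20,50,80,98]).round(3) if len(s) else 0)
    t=Q[(Q[:,2]>.25)&(Q[:,0]<.1)]; print('top',t[:,2].max(),np.percentile(t[:,1],[1,99]) , np.polyfit(t[:,1],t[:,0],1))
    h=Q[Q[:,0]>.1]; print('locks',len(h),[ (h[h[:,1]*s>0].mean(0).round(3),h[h[:,1]*s>0].max(0).round(3)) for s in (1,-1) if (h[:,1]*s>0).any()])
o=monitor.get_obs();print(o['position'].round(4),o['ee_rot'].round(3),o['joint_pos'].round(2))
E
```

```text
scene (array([ 0.4334476 ,  0.20845324, -0.84671804]), np.float64(0.0010325901121947438), np.float64(0.0008569445817219641), 368)
0.1 266 [0.069 0.072 0.074 0.076 0.079]
0.13 286 [0.066 0.069 0.071 0.072 0.075]
0.16 288 [0.063 0.066 0.067 0.069 0.072]
0.19 304 [0.06  0.063 0.064 0.066 0.068]
0.22 331 [0.057 0.059 0.061 0.063 0.097]
0.25 432 [0.055 0.058 0.061 0.086 0.11 ]
0.28 0 0
top 0.2773940488597089 [-0.09030374  0.08635603] [-0.01129784  0.06637127]
locks 52 [(array([0.107, 0.057, 0.264]), array([0.115, 0.063, 0.277])), (array([ 0.108, -0.063,  0.263]), array([ 0.116, -0.054,  0.278]))]
top (array([ 0.43325186,  0.2097024 , -0.85024336]), np.float64(0.00033277340735972226), np.float64(0.0003055640686393177), 90)
0.1 16 [0.071 0.072 0.072 0.074 0.074]
0.13 14 [0.068 0.069 0.07  0.07  0.071]
0.16 15 [0.065 0.066 0.067 0.068 0.068]
0.19 16 [0.062 0.063 0.063 0.064 0.064]
0.22 31 [0.058 0.059 0.061 0.085 0.094]
0.25 253 [0.057 0.06  0.066 0.087 0.11 ]
0.28 2 [0.106 0.106 0.107 0.107 0.107]
top 0.2794362772899274 [-0.08801278  0.08885965] [0.00669599 0.07057719]
locks 21 [(array([0.107, 0.061, 0.274]), array([0.112, 0.065, 0.281])), (array([ 0.106, -0.057,  0.271]), array([ 0.113, -0.053,  0.281]))]
[0.4217 0.133  0.3991] [3.140e+00 1.000e-03 1.029e+00] [ 0.51 -0.13 -0.81  1.79 -0.09  1.44 -0.82]
```

>>> servo_tool:
  steps:
    - [[4,-1.3,0],[0,0,0.1],0]
    - [[4,-1.3,0],[0,0,0.1],0]
    - [[4,-1.3,0],[0,0,0.1],0]
    - [[4,-1.3,0],[0,0,0.11],0]
    - [[4,-1.3,0],[0,0,0],0]
    - [[4,-1.3,0],[0,0,0],0]
    - [[4,-1.3,0],[0,0,0],0]
    - [[0,0,0],[0,0,0],0]
    - [[0,0,0],[0,0,0],0]
    - [[0,0,0],[0,0,0],0]

```text
time_s: 22.75
position: [0.7014, 0.0434, 0.3998]
ee_rot: [3.14, -0.001, 1.441]
ft_force: [0.1, -0.2, -0.0]
opening: -0.0002
gripper_force: 0.0
```

>>> servo_tool:
  steps:
    - [[0,0,-4],[0,0,0],0]
    - [[0,0,-4],[0,0,0],0]
    - [[0,0,-4],[0,0,0],0]
    - [[0,0,-3.5],[0,0,0],0]
    - [[0,0,0],[0,0,0],0]
    - [[-1.5,0.2,0],[0,0,0],0]
    - [[-1.5,0.2,0],[0,0,0],0]
    - [[-1.5,0.2,0],[0,0,0],0]
    - [[-1.5,0.2,-0.1],[0,0,0],0]
    - [[-1.5,0.2,-0.2],[0,0,0],0]
    - [[0,0,0],[0,0,0],0]

```text
time_s: 23.85
position: [0.6266, 0.0525, 0.2449]
ee_rot: [3.135, 0.002, 1.44]
ft_force: [0.1, -0.0, 0.3]
opening: -0.0001
gripper_force: 0.0
```

>>> servo_tool:
  steps:
    - [[-1.6,0.2,-0.1],[0,0,0],0]
    - [[-1.6,0.2,-0.2],[0,0,0],0]
    - [[-1.4,0.18,-0.8],[0,0,0],0]
    - [[-1.4,0.18,-0.8],[0,0,0],0]
    - [[-1.3,0.17,-0.8],[0,0,0],0]
    - [[-1.1,0.14,-1.1],[0,0,0],0]
    - [[-1.1,0.14,-1.1],[0,0,0],0]
    - [[-1,0.13,-1.2],[0,0,0],0]
    - [[0,0,0],[0,0,0],0]

```text
time_s: 24.75
position: [0.5211, 0.0648, 0.1806]
ee_rot: [3.14, 0.002, 1.439]
ft_force: [-0.7, -0.1, 0.4]
opening: -0.0
gripper_force: 0.0
```

>>> servo_tool:
  steps:
    - [[-0.5,0.07,-1.4],[0,0,0],0]
    - [[-0.5,0.07,-1.4],[0,0,0],0]
    - [[-0.3,0.04,-1.4],[0,0,0],0]
    - [[0,0,-1.4],[0,0,0],0]
    - [[0,0,0],[0,0,0],0]

```text
time_s: 25.25
position: [0.5069, 0.0653, 0.1212]
ee_rot: [-3.138, 0.002, 1.438]
ft_force: [-0.8, -0.7, -1.0]
opening: -0.0
gripper_force: 0.0
```

>>> servo_tool:
  steps:
    - [[0.3,0,-1],[0,0,0],0]
    - [[0.3,0,-1],[0,0,0],0]
    - [[0,0,-0.4],[0,0,0],0]
    - [[0,0,-0.2],[0,0,0],0]
    - [[0,0,-0.1],[0,0,0],0]
    - [[0,0,0],[0,0,0],0]

```text
time_s: 25.85
position: [0.5153, 0.066, 0.0973]
ee_rot: [3.139, 0.001, 1.438]
ft_force: [-0.6, 0.6, 0.3]
opening: 0.0002
gripper_force: 0.0
```

```bash
python3 - <<'E'
from h import *
p,d=cam('scene'); a=cv2.resize(p[130:290,230:410],None,fx=3.6,fy=3.6,interpolation=cv2.INTER_CUBIC)
save(a,'lid.png')
E
```

```text
(no output)
```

View pics/lid.png

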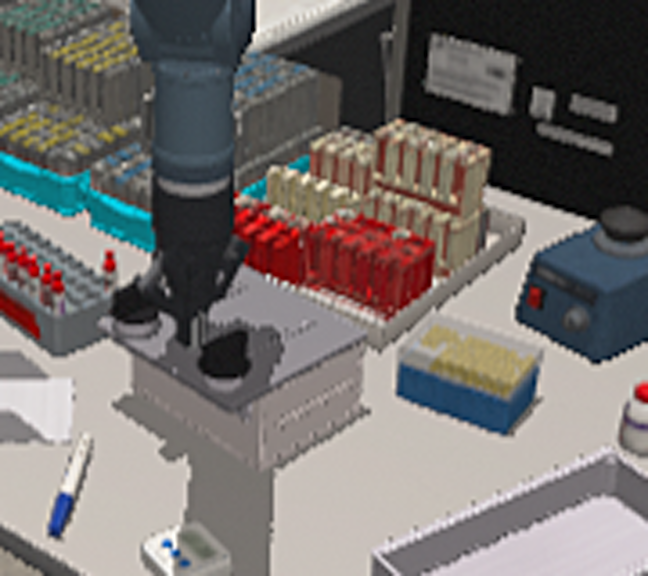

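>>> servo_tool:
  steps:
    - [[0,0,-0.2],[0,0,0],0]
    - [[0,0,-0.2],[0,0,0],0]
    - [[0,0,-0.2],[0,0,0],0]
    - [[0,0,0],[0,0,0],0]

```text
time_s: 26.3
position: [0.5158, 0.066, 0.0949]
ee_rot: [3.14, 0.004, 1.437]
ft_force: [-8.5, -2.2, 23.7]
opening: 0.0
gripper_force: 11.6
```

>>> servo_tool:
  steps:
    - [[0,0,3],[0,0,0],0]
    - [[0,0,4],[0,0,0],0]
    - [[0,0,4],[0,0,0],0]
    - [[0,0,4],[0,0,0],0]
    - [[-2,0,4],[0,0,0],8.5]
    - [[-4,0,0],[0,0,0.14],8.5]
    - [[-2,0,0],[0,0,0.14],8.5]
    - [[0,0,0],[0,0,0.14],8.5]
    - [[0,0,0],[0,0,0.14],8.5]
    - [[0,0,0],[0,0,0.14],8.5]
    - [[0,0,0],[0,0,0.14],8.5]
    - [[0,0,0],[0,0,0],8.5]

```text
time_s: 27.5
position: [0.435, 0.066, 0.2812]
ee_rot: [3.14, 0.002, 2.278]
ft_force: [-0.9, 0.1, -0.4]
opening: 0.0851
gripper_force: 0.0
```

```bash
cat > locks.py <<'E'
from fit import *
B=[.585,.056,-.128]
for n in ('scene','top'):
    p,d=cam(n);C=cloud(n,d);P=sel(C,(.58,.056),.2,.07,.2);q=loc(P,B);k=(abs(q[:,1])<.1)&(q[:,0]>-.13)&(q[:,0]<.07);Q=np.c_[q[k],P[k][:,2]]
    L=Q[(Q[:,2]<.105)]; print(n,'lid z',np.median(L[:,2]),'x',np.percentile(L[:,0],[1,99]),'y',np.percentile(L[:,1],[1,99]), np.polyfit(L[:,0],L[:,2],1))
    print('lid rect',fitrect(P[k][Q[:,2]<.105][:0],B,.1,.092) if 0 else '')
    for s in (1,-1):
        H=Q[(Q[:,2]>.12)&(Q[:,1]*s>.02)]; F=H[H[:,2]<.128]; W=H[H[:,2]>.132]
        for A in (H,W):
            if len(A)>3:
                c=A.mean(0); w,v=np.linalg.eigh(np.cov(A[:,:2].T)); print(s,len(A),c.round(4),A.min(0).round(3),A.max(0).round(3),'ang',np.arctan(v[1,1]/v[0,1]).round(3))
o=monitor.get_obs();print(o['position'].round(4),o['ee_rot'].round(3),o['joint_pos'].round(2))
E
python3 locks.py
```

```text
scene lid z 0.0955717261292734 x [-0.10947214  0.06838124] y [-0.09258632  0.08874266] [0.00048222 0.09428612]
lid rect 
1 89 [-0.0897  0.0565  0.1338] [-0.11  0.05  0.12] [-0.065  0.066  0.145] ang -0.091
1 54 [-0.0899  0.0572  0.139 ] [-0.109  0.05   0.132] [-0.066  0.066  0.145] ang -0.07
-1 98 [-0.0901 -0.0635  0.1342] [-0.111 -0.081  0.12 ] [-0.063 -0.049  0.146] ang -0.1
-1 62 [-0.0895 -0.0629  0.1393] [-0.11  -0.068  0.132] [-0.063 -0.053  0.146] ang -0.088
top lid z 0.09481218917519556 x [-0.09947397  0.06814269] y [-0.08895419  0.09084875] [0.00062205 0.09486535]
lid rect 
1 39 [-0.0865  0.0613  0.1379] [-0.108  0.048  0.121] [-0.066  0.078  0.151] ang -0.069
1 33 [-0.0872  0.0605  0.1406] [-0.108  0.054  0.132] [-0.066  0.066  0.151] ang -0.017
-1 8 [-0.0697 -0.0541  0.1327] [-0.079 -0.064  0.121] [-0.064 -0.043  0.148] ang -0.997
-1 5 [-0.067  -0.059   0.1391] [-0.07  -0.064  0.135] [-0.064 -0.056  0.148] ang -0.982
[0.4351 0.066  0.2811] [3.140e+00 1.000e-03 2.275e+00] [ 0.67 -0.05 -0.87  1.98 -0.04  1.19  0.52]
```

>>> servo_tool:
  squeeze: 40
  steps:
    - [[1.8,1.5,0],[0,0,0.14],5]
    - [[1.8,1.5,0],[0,0,0.14],5]
    - [[1.8,1.5,0],[0,0,0.14],5]
    - [[1.5,1.5,0],[0,0,0.14],5]
    - [[0,0,0],[0,0,0.1],5]
    - [[0,0,-4],[0,0,0],5]
    - [[0,0,-4],[0,0,0],5]
    - [[0,0,-4],[0,0,0],5]
    - [[0,0,0],[0,0,0],5]
    - [[0,0,0],[0,0,0],5]

```text
time_s: 28.6
position: [0.504, 0.126, 0.1612]
ee_rot: [3.139, -0.001, 2.936]
ft_force: [-0.2, -0.3, 0.3]
opening: 0.0498
gripper_force: 0.0
```

>>> servo_tool:
  steps:
    - [[0,0,-2],[0,0,0],5]
    - [[0,0,-2],[0,0,0],5]
    - [[0,0,-0.1],[0,0,0],5]
    - [[0,0,0],[0,0,0],3]
    - [[0,0,0],[0,0,0],1]
    - [[0,0,0],[0,0,0],0.8]
    - [[0,0,0],[0,0,0],0.8]
    - [[0,0,0],[0,0,0],0.8]

```text
time_s: 29.4
position: [0.5064, 0.1275, 0.122]
ee_rot: [3.136, 0.005, 2.938]
ft_force: [2.0, 2.1, 3.9]
opening: 0.0114
gripper_force: 43.6
```

>>> servo_tool:
  steps:
    - [[0,0,-0.5],[0,0,0],0.8]
    - [[0,0,-0.5],[0,0,0],0.8]
    - [[0,0,-0.5],[0,0,0],0.8]
    - [[0,0,-0.3],[0,0,0],0.8]
    - [[0,0,0],[0,0,0],0.8]

```text
time_s: 29.9
position: [0.5068, 0.1277, 0.1078]
ee_rot: [3.141, 0.005, 2.938]
ft_force: [-8.1, -1.4, 32.5]
opening: 0.0108
gripper_force: 47.6
```

>>> servo_tool:
  steps:
    - [[0,0,0.05],[0,0,-0.14],0.8]
    - [[0,0,0],[0,0,-0.14],0.8]
    - [[0,0,0],[0,0,-0.14],0.8]
    - [[0,0,0],[0,0,-0.14],0.8]
    - [[0,0,0],[0,0,-0.14],0.8]
    - [[0,0,0],[0,0,-0.14],0.8]
    - [[0,0,0],[0,0,-0.14],0.8]
    - [[0,0,0],[0,0,-0.14],0.8]
    - [[0,0,0],[0,0,-0.14],0.8]
    - [[0,0,0],[0,0,-0.14],0.8]
    - [[0,0,0],[0,0,-0.13],0.8]
    - [[0,0,0],[0,0,0],0.8]

```text
time_s: 31.1
position: [0.5064, 0.1277, 0.108]
ee_rot: [3.135, 0.002, 1.409]
ft_force: [-6.3, -0.4, 27.2]
opening: 0.0109
gripper_force: 47.7
```

```bash
python3 -c "
from h import *
o=monitor.get_obs();print({k:np.round(v,3) for k,v in o.items()})"
```

```text
{'time_s': np.float64(31.1), 'joint_pos': array([ 0.157,  0.349, -0.555,  1.987,  0.245,  0.865, -0.692]), 'joint_vel': array([ 0.01 ,  0.003, -0.013,  0.   ,  0.006,  0.005,  0.062]), 'joint_efforts': array([  1.198, -21.935,  -0.531, -14.131,   0.405,  -2.002,  -0.932]), 'position': array([0.506, 0.128, 0.108]), 'ee_rot': array([3.135e+00, 2.000e-03, 1.409e+00]), 'ft_force': array([-6.291, -0.396, 27.218]), 'wrist_torque': array([-0.091,  1.614,  0.533]), 'gripper_force': np.float64(47.726), 'opening': np.float64(0.011)}
```

>>> servo_tool:
  steps:
    - [[0,0,0.1],[0,0,0.03],0.8]
    - [[0,0,0],[0,0,0],2.5]
    - [[0,0,0],[0,0,0],5]
    - [[0,0,0],[0,0,0],5]
    - [[0,0,3],[0,0,0],5]
    - [[0,0,3],[0,0,0.05],5]
    - [[0,0,3],[0,0,0.14],5]
    - [[0,-2,2],[0,0,0.14],5]
    - [[-0.5,-3,0],[0,0,0.14],5]
    - [[-0.5,-3,0],[0,0,0.14],5]
    - [[-0.4,-2,0],[0,0,0.14],5]
    - [[-0.2,-2,0],[0,0,0.14],5]

```text
time_s: 32.3
position: [0.4858, 0.0039, 0.212]
ee_rot: [-3.14, -0.002, 2.332]
ft_force: [0.3, 0.3, 0.4]
opening: 0.0503
gripper_force: 0.0
```

>>> servo_tool:
  steps:
    - [[-0.1,0,0],[0,0,0.14],5]
    - [[0,0,0],[0,0,0.14],5]
    - [[0,0,0],[0,0,0.14],5]
    - [[0,0,0],[0,0,0.14],5]
    - [[0,0,0],[0,0,0.06],5]
    - [[0,0,0],[0,0,0],5]
    - [[0,0,0],[0,0,0],5]

```text
time_s: 33.0
position: [0.486, 0.0055, 0.2126]
ee_rot: [3.14, -0.002, 2.946]
ft_force: [0.4, -0.5, -0.6]
opening: 0.0499
gripper_force: 0.0
```

```bash
python3 locks.py
```

```text
scene lid z 0.09548207762707758 x [-0.10946982  0.06767661] y [-0.09280514  0.08863238] [0.00068454 0.09428406]
lid rect 
1 55 [-0.0898  0.0555  0.129 ] [-0.096  0.034  0.12 ] [-0.079  0.079  0.135] ang -1.525
1 21 [-0.0892  0.0571  0.1332] [-0.096  0.037  0.132] [-0.083  0.076  0.135] ang -1.555
-1 97 [-0.0899 -0.0632  0.1339] [-0.111 -0.069  0.12 ] [-0.062 -0.055  0.145] ang -0.086
-1 55 [-0.0887 -0.0622  0.1395] [-0.111 -0.069  0.132] [-0.066 -0.055  0.145] ang -0.061
top lid z 0.09501103909445244 x [-0.10731357  0.06829077] y [-0.08692416  0.09097214] [-0.00233972  0.09483217]
lid rect 
1 33 [-0.0879  0.0594  0.1322] [-0.093  0.038  0.126] [-0.082  0.08   0.141] ang -1.56
1 15 [-0.0889  0.0586  0.1359] [-0.093  0.042  0.132] [-0.085  0.08   0.141] ang 1.506
[0.4866 0.0057 0.2131] [ 3.140e+00 -1.000e-03  2.946e+00] [ 0.55  0.15 -0.69  1.97  0.1   1.06  1.19]
```

>>> servo_tool:
  steps:
    - [[0.4,0.3,-2],[0,0,0],5]
    - [[0,0,-3],[0,0,0],5]
    - [[0,0,-3],[0,0,0],5]
    - [[0,0,-1.2],[0,0,0],5]
    - [[0,0,0],[0,0,0],5]
    - [[0,0,0],[0,0,0],3]
    - [[0,0,0],[0,0,0],1]
    - [[0,0,0],[0,0,0],0.8]
    - [[0,0,0],[0,0,0],0.8]
    - [[0,0,0],[0,0,0],0.8]

```text
time_s: 34.1
position: [0.4926, 0.0086, 0.123]
ee_rot: [3.14, 0.004, 2.947]
ft_force: [0.2, -1.4, 4.3]
opening: 0.0113
gripper_force: 43.4
```

>>> servo_tool:
  steps:
    - [[0,0,-0.5],[0,0,0],0.8]
    - [[0,0,-0.5],[0,0,0],0.8]
    - [[0,0,-0.5],[0,0,0],0.8]
    - [[0,0,-0.3],[0,0,0],0.8]
    - [[0,0,0],[0,0,0],0.8]

```text
time_s: 34.6
position: [0.4931, 0.0087, 0.1087]
ee_rot: [-3.14, 0.003, 2.947]
ft_force: [-10.5, -1.2, 32.1]
opening: 0.0107
gripper_force: 47.4
```

Pressed 14 mm; turn.

>>> servo_tool:
  steps:
    - [[0,0,0.05],[0,0,-0.14],0.8]
    - [[0,0,0],[0,0,-0.14],0.8]
    - [[0,0,0],[0,0,-0.14],0.8]
    - [[0,0,0],[0,0,-0.14],0.8]
    - [[0,0,0],[0,0,-0.14],0.8]
    - [[0,0,0],[0,0,-0.14],0.8]
    - [[0,0,0],[0,0,-0.14],0.8]
    - [[0,0,0],[0,0,-0.14],0.8]
    - [[0,0,0],[0,0,-0.14],0.8]
    - [[0,0,0],[0,0,-0.14],0.8]
    - [[0,0,0],[0,0,-0.14],0.8]
    - [[0,0,0],[0,0,0],0.8]

```text
time_s: 35.8
position: [0.4918, 0.0078, 0.1088]
ee_rot: [3.139, 0.006, 1.408]
ft_force: [-10.2, -2.4, 30.0]
opening: 0.0113
gripper_force: 48.0
```

```bash
python3 -c "
from h import *
o=monitor.get_obs();print({k:np.round(v,3) for k,v in o.items() if k in('ee_rot','wrist_torque')})"
```

```text
{'ee_rot': array([3.139, 0.006, 1.408]), 'wrist_torque': array([-0.762,  2.431,  0.582])}
```

>>> servo_tool:
  steps:
    - [[0,0,0.1],[0,0,0.03],0.8]
    - [[0,0,0],[0,0,0],2.5]
    - [[0,0,0],[0,0,0],5]
    - [[0,0,0],[0,0,0],5]
    - [[0,0,3],[0,0,0],5]
    - [[0,0,3],[0,0,0],5]
    - [[0,0,3],[0,0,0],5]
    - [[0,-2,3],[0,0,0],5]
    - [[0,-4,3],[0,0,0],5]
    - [[0,-4,0],[0,0,0],5]
    - [[0,-4,0],[0,0,0],5]
    - [[0,0,0],[0,0,0],5]

```text
time_s: 37.0
position: [0.4899, -0.1389, 0.2545]
ee_rot: [3.141, 0.004, 1.426]
ft_force: [0.2, -0.2, -0.1]
opening: 0.0505
gripper_force: 0.0
```

```bash
python3 locks.py; python3 - <<'E'
from fit import *
for n in ('scene','top'):
    p,d=cam(n);C=cloud(n,d); P=sel(C,(.43,.21),.092,.012,.14); print(n,fitscoop(P,(.43,.21)))
    if n=='scene': save(cv2.resize(p[150:340,200:450],None,fx=3,fy=3,interpolation=cv2.INTER_CUBIC),'fin.png')
E
```

```text
scene lid z 0.09546471446264905 x [-0.109549   0.0685125] y [-0.09275167  0.08815734] [0.00011095 0.09420639]
lid rect 
1 54 [-0.0892  0.0558  0.1286] [-0.096  0.035  0.121] [-0.083  0.08   0.135] ang -1.546
1 15 [-0.0878  0.0561  0.1332] [-0.094  0.039  0.132] [-0.083  0.08   0.135] ang 1.456
-1 64 [-0.0889 -0.0619  0.1283] [-0.094 -0.084  0.12 ] [-0.08  -0.038  0.135] ang -1.546
-1 13 [-0.0863 -0.0626  0.1333] [-0.092 -0.084  0.132] [-0.082 -0.043  0.135] ang -1.514
top lid z 0.09495507935163636 x [-0.10735096  0.06827847] y [-0.08952634  0.09072442] [-0.00599564  0.09485967]
lid rect 
1 33 [-0.0879  0.0594  0.1329] [-0.094  0.038  0.121] [-0.082  0.08   0.141] ang -1.563
1 19 [-0.0874  0.0575  0.136 ] [-0.094  0.039  0.132] [-0.083  0.079  0.141] ang -1.504
-1 34 [-0.0874 -0.0592  0.1322] [-0.093 -0.08   0.121] [-0.081 -0.039  0.145] ang -1.566
-1 19 [-0.087  -0.0582  0.1358] [-0.092 -0.08   0.132] [-0.082 -0.039  0.145] ang -1.486
[ 0.4905 -0.1322  0.2541] [3.142 0.    1.434] [ 0.45  0.11 -0.29  1.9   0.03  1.14  0.02]
scene (array([ 0.43847441,  0.23417638, -0.80777994]), np.float64(0.005393196912403646), np.float64(0.0010366963140355165), 395)
top (array([0.44670638, 0.23115944, 0.08035945]), np.float64(0.004591797254175982), np.float64(0.008100526448049282), 122)
```

View pics/fin.png

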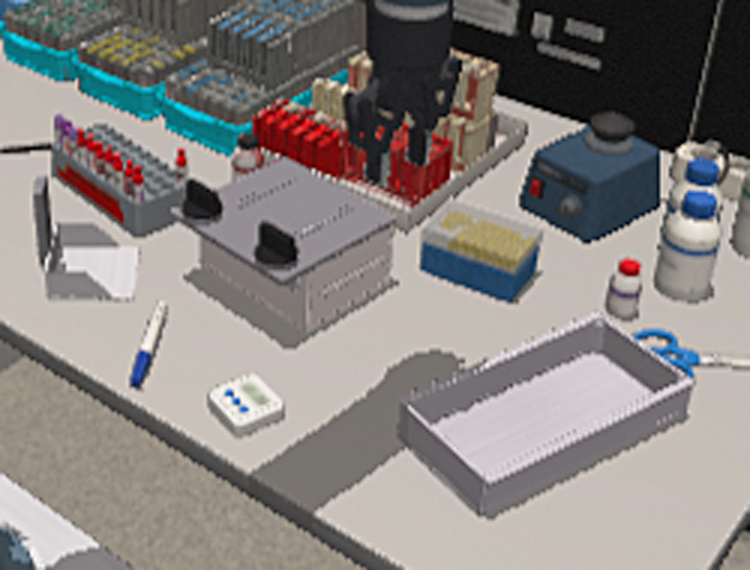

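The picture shows the lid shut with both wings across, at about (205,200) and (275,240). The scoop is standing upright at (90,250), the tray at (560,410) is empty, and the other things are where they were.

```bash
python3 -c "
from bench import bot
print(bot.hand_in())"
```

```text
the job is handed in; nothing more can be done
None
```

I handed the job in at about 37 s: all six balls are in the box, the lid is shut with both locks turned and caught, and the scoop stands upright on the bench, though it was found about 2.5 cm from where I set it, apparently the knock the task warned of.

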